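Load the red-capped tube into the tube scanner

ROBOT

A 6-joint arm with a two-finger parallel gripper is mounted at the origin on the work surface. World frame = base frame: x ahead of the robot, y to its left, z up, the work surface at z = 0. Lengths are in mm, angles in rad, forces in N, time in s.
With the tool pointing down it reaches from about 300 to 875 mm from the base axis. Payload 6.4 kg.
Tool frame: the origin (TCP) lies at the very end of the fingers, on their centre line; the grasp point (between the pads) lies 19 mm behind it (r.grasp_offset is the distance from the TCP to the grasp point, in mm); z points along the fingers, y is the line along which they close (so a half turn about z gives the same grasp; the last joint's range is limited). The gripper opens to 88 mm and grips with 3 to 60 N. Pads are 18 mm wide; open, the fingers measure 123 mm over their backs; the gripper's body (75 mm by 187 mm) begins 45 mm behind the grasp point.
Start: joints at [-1.377, 0.181, 1.607, -0, 1.354, -0.206], TCP at [223.827, -529.663, 238.714] pointing down, gripper open.
Joint ranges: [-2.99, 2.99], [-0.89, 2.07], [0.3, 2.58], [-1.14, 4.28], [0, 2.63], [-3.12, 3.12]. Speed limits (rad/s): [2.57, 2.57, 3.01, 3.14, 3.14, 3.14].

INTERFACE

Orientations are given as a rotation vector (axis times angle).
In Python, from rig import r, camera, calibration gives the robot as it stands. The module is installed in compiled form; this text tells all that it offers.
- The arm moves only by the tool move_arm, never from a script. Its argument "moves" is a list of rows, each an object with "dp": the shift along the tool's x, y, z in m, a list of three; "spin": the turn about the tool's z in rad. In form: [{"dp": [dx, dy, dz], "spin": spin}, ...]. A call has 1 to 8 rows; each row shifts and turns the commanded pose from where the row before left it, along the tool's axes as they then stand; what a row does not reach is not made up. A row lasts 1/10 s, in which the tool goes at most 50 mm and 8.59 degrees, less where a joint would pass 70% of its speed; a pose out of reach is approached as far as the arm can. A call is refused whole if a number of a shift passes 0.05 or a number of a turn 0.15, either way. A call with a gripper value outside its range is refused whole. "jaw" is the closure, from -1 (fully open) to 1 (shut), set as the call begins (left out, the last holds). The fingers move at their own pace and stop on an object; the grip force is fixed at half the most. Time passes only in rows, so rows that do not move let the fingers close. It gives the time, the measured TCP pose, the force, the opening and the grip force at its end, in the units of the state.
- r.state(): the state, without advancing time (a new reading comes with each control period).
- camera(name): name is "scene" or "top"; returns (picture, depth): 420x560x3 uint8, blue, green, red; 420x560 float32, mm along the optical axis (not along the pixel's ray), 0 where there is no reading.
- calibration(name): a dict with "fx", "fy", "cx", "cy" (pixels), "dist" ([k1, k2, p1, p2, k3] as OpenCV has them; the pictures are not rectified), "T" (4x4, takes a point from camera to world coordinates). Camera axes: x right, y up, looking along -z (the intrinsics and any distortion apply to the point x, -y, -z); pixel columns grow to the right and rows downward; lengths in mm; the calibration is good to about 2 mm. A picture is of the moment at which its call begins. calibration takes no time and is no camera call.
- r.finish_job(): hands the job in; it is judged then, once.
The state is a dict: "clock": time; "joint_positions": joint angles; "qd": joint speeds; "tau": joint torques, N m; "ee_pos": TCP position; "tcp_rot": TCP orientation; "contact_force": force on the tool from outside, world axes, zero at the start; "wrist_torque": the same for the moment, N m; "gripper_width": finger opening in mm; "gripper_force": force on a finger pad.
Only numpy, scipy, OpenCV 4.12 (cv2) and the standard library are available. Lean on these libraries where they do the work, as an engineer would, in place of code of your own. Each camera call takes 0.05 s, during which the arm holds its last target. There are 200 camera calls.

TASK

Pluck the red-capped tube out of its pocket in the orange tray and lay it on the scanner's two steel guide rods in front of the blue hood, conical end towards the hood. Then push it along the rods under the hood until its conical end is fully home against the stop, and leave it lying there. Leave the two blue-capped tubes in their pockets and do not disturb the bottle or the small rack.

Things in the scene. Friction and masses are not known exactly. Their poses are not given: they have to be found in the camera images.
- red_tube: the tube to load: pale tube with a red screw cap, lying on its side, 118 mm long, 60 g. Origin on its axis at mid-length; +x runs along the axis to the conical end. Along x: cap -59 to -35 mm (diameter 30), straight body -35 to +42 mm (diameter 28), cone +42 to +59 mm, narrowing to 8. It may be rolled about x: its y and z are arbitrary.
- tube_end (a point): the centre of the flat tip of the red-capped tube's conical end, 59 mm along +x from the tube's origin
- blue_tube: a tube of the same shape with a blue cap, in another pocket of the tray; leave it
- blue_tube2: a second blue-capped tube of the same shape in the remaining pocket; leave it
- tray: orange pocket tray, fixed, 262 (x) by 140 mm (y); origin: centre of underside. Pockets at x = -84, 0, +84 mm, each with a tube lying along y, cone to -y, axis 36 mm above the table. Walls between pockets 18 mm high, at the tube ends 28. Tubes rest on ridges (12 mm wide, top at 25 mm) at y = -32 and +22; grasp between them.
- scanner: tube scanner, fixed: grey base 270 (x) by 130 mm (y), top 30 mm high; origin: centre of underside. Two steel rods, diameter 8, run along x from -125 to +117 mm at y = -10 and +10, tops 42 mm high; a tube laid on them has its axis 53 mm high at y = 0. With the tube home its origin is at x = +59 mm and 45 mm of its cap end stands out of the hood.
- stop (a point): where the tip of the tube must end up: centre of the stop face inside the hood, at (118, 0, 53) mm in the scanner's frame; its axes are parallel to the scanner's, +x into the stop
- mouth (a point): centre of the mouth of the blue hood, on the rod line at (45, 0, 53) mm in the scanner's frame. The hood covers x = +45 to +132 mm, is 106 mm wide, its top 88 mm above the table; the passage through it is 44 mm wide and open up to 76 mm above the table.
- bottle: white reagent bottle with a blue cap, loose, 68 mm diameter, 135 mm high; origin at the centre of its underside; leave it
- rack: small orange rack of vials with yellow and white caps, loose, 160 x 60 mm, 82 mm high; origin at the centre of its underside; leave it
Things that resemble listed ones, but are neither listed nor needed, are in the scene too. What is shaped like the red_tube but pink is not meant.

How it is judged (in metres and radians):
On the way:
1. the red-capped tube lies on the guide rods in front of the hood, conical end towards it (in line within 0.08 rad, tip within 6 mm of the rod line and 50 to 150 mm short of the stop) (y of tube_end in the frame of stop between -0.006 and 0.006 m and z of tube_end in the frame of stop between -0.006 and 0.006 m and angle between the x axis of red_tube and the x axis of scanner, either way round below 0.08 rad and x of tube_end in the frame of stop between -0.15 and -0.05 m), for 0.1 s.
At the end, for the whole second after the job is handed in: The red-capped tube lies at rest on the rods under the hood, tip within 6 mm of the stop and within 6 mm of the rod line sideways and in height, in line with the rods within 0.08 rad. The blue-capped tubes are within 12 mm of where they started, the bottle and the rack within 20 mm (y of tube_end in the frame of stop between -0.006 and 0.006 m and z of tube_end in the frame of stop between -0.006 and 0.006 m and angle between the x axis of red_tube and the x axis of scanner, either way round below 0.08 rad and x of tube_end in the frame of stop above -0.006 m and linear speed of red_tube below 0.01 m/s and distance of each of blue_tube, blue_tube2 from where it was at the start of the episode below 0.012 m and distance of each of bottle, rack from where it was at the start of the episode below 0.02 m); the robot touches nothing.
It fails at once if a blue-capped tube is lifted or knocked by more than 20 mm (distance of any of blue_tube, blue_tube2 from where it was at the start of the episode above 0.02 m).
It fails at once if the bottle or the rack is pushed more than 30 mm or tipped over (0.5 rad) (distance of any of bottle, rack from where it was at the start of the episode above 0.03 m or angle between any of bottle, rack's own z axis and vertical above 0.5 rad).
It also fails if it takes over 53 s, if anything falls off the work surface, if the arm or the gripper's body presses on something with over 40 N, if the wrist force passes 120 N, or if a joint passes its speed limit or range.

## Working session

There is one attempt and no reset: what is moved stays moved. The work goes in short steps, Python scripts to look and compute and a tool call to move; the robot and the scene stay as the last step left them, time stands still between calls to the robot, and variables do not carry over. Pictures are saved under pics/ and viewed, at most 10 in all, crops included, and the job is handed in when it is done.

Besides the shell and the picture viewer there is one more tool, called after "Request:" as name(argument=value, ...), one argument or row to a line, values as JSON. move_arm: Moves the arm, as the interface text tells. Its arguments: {"type":"object","properties":{"moves":{"type":"array","items":{"type":"object","properties":{"dp":{"type":"array","items":{"type":"number"}},"spin":{"type":"number"}}}},"jaw":{"type":"number"}},"required":["moves"]}

```bash
mkdir -p pics; cat > h.py <<'E'
import numpy as np, cv2
from rig import r, camera, calibration
def ray(c,uv):
    K=np.array([[c['fx'],0,c['cx']],[0,c['fy'],c['cy']],[0,0,1.]])
    n=cv2.undistortPoints(np.array(uv,float).reshape(-1,1,2),K,np.array(c['dist'])).reshape(-1,2)
    d=np.c_[n[:,0],-n[:,1],-np.ones(len(n))]
    T=np.array(c['T']); return T[:3,3], d@T[:3,:3].T
def plane(c,uv,z):
    o,d=ray(c,uv); return o+d*((z-o[2])/d[:,2])[:,None]
def withdepth(c,uv,dep):
    o,d=ray(c,uv); return o+d*np.array(dep)[:,None]
E
python3 - <<'E'
from h import *
for n in ("scene","top"):
    p,d=camera(n); cv2.imwrite(f"pics/{n}0.png",p); np.save(f"{n}0.npy",d)
    c=calibration(n); print(n,np.round(c['T'],3).tolist(),c['fx'],c['dist'])
s=r.state(); print(s['clock'],s['ee_pos'],s['tcp_rot'],s['gripper_width'],r.grasp_offset)
from scipy.spatial.transform import Rotation as R
print(R.from_rotvec(s['tcp_rot']).as_matrix().round(3))
E
```

```text
scene [[-0.293, -0.77, 0.567, 1248.291], [0.956, -0.233, 0.178, 186.486], [-0.005, 0.594, 0.805, 946.335], [0.0, 0.0, 0.0, 1.0]] 420.21114081046676 [0.03261267 0.         0.         0.         0.        ]
top [[-0.01, 0.988, -0.157, 483.096], [-1.0, -0.009, 0.013, 3.086], [0.011, 0.157, 0.987, 1015.502], [0.0, 0.0, 0.0, 1.0]] 379.84747957280126 [-0.08643061  0.          0.          0.          0.        ]
0.1 [ 223.75071839 -529.18123177  237.9386167 ] [-3.07753590e+00 -6.23634507e-01  1.31236758e-05] 88.20928038739015 18.700000000000003
[[ 0.921  0.389 -0.   ]
 [ 0.389 -0.921  0.001]
 [ 0.    -0.001 -1.   ]]
```

View pics/scene0.png

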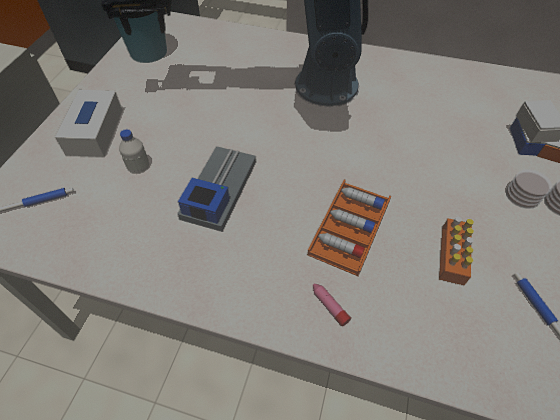

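View pics/top0.png

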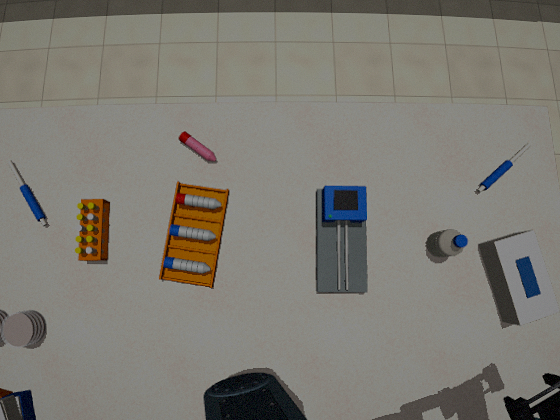

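The top view shows the orange tray at about (195,235). The red-capped pale tube is in its upper pocket with the cap at (182,199) and the cone at (221,204). The scanner is at (342,240) with its hood up, at far x. Two candidates could be the red tube: the one in the tray at (200,201), which has a pale body and red cap, and the loose one at (197,147), which is pink-bodied. The tray tube fits the description, so I'll confirm it with a crop.

```bash
cat > m.py <<'E'
from h import *
p=cv2.imread("pics/top0.png"); d=np.load("top0.npy"); c=calibration("top")
a=cv2.resize(p[120:300,140:260],None,fx=3.3,fy=3.3,interpolation=cv2.INTER_CUBIC)
b=cv2.resize(p[170:300,300:390],None,fx=4.2,fy=4.57,interpolation=cv2.INTER_CUBIC)
h=min(len(a),len(b)); cv2.imwrite("pics/crop0.png",np.hstack([a[:h],b[:h]]))
hsv=cv2.cvtColor(p,cv2.COLOR_BGR2HSV); H,S,V=cv2.split(hsv)
def roi(m,x0,y0,x1,y1):
    o=np.zeros_like(m,np.uint8); o[y0:y1,x0:x1]=m[y0:y1,x0:x1]; return o
def pts(m): 
    v,u=np.nonzero(m); return np.c_[u,v].astype(float)
def rect(P): 
    q=cv2.minAreaRect(P[:,:2].astype(np.float32)); return np.round(cv2.boxPoints(q),1).tolist(),np.round(q[0],1),np.round(q[1],1),round(q[2],2)
# red cap
m=roi(((H<6)|(H>172))&(S>150)&(V>60),165,185,235,215); P=plane(c,pts(m),36); print("cap",m.sum(),P.mean(0),rect(P))
# pale tube body
m=roi((S<70)&(V>110),180,190,228,215); P=plane(c,pts(m),36); print("body",m.sum(),P.mean(0),rect(P))
# tray
m=roi((H>7)&(H<22)&(S>150),150,170,240,300); P=plane(c,pts(m),26); print("tray",rect(P))
# caps blue
m=roi((H>100)&(H<130)&(S>120),150,170,240,300)
n,l,s,ce=cv2.connectedComponentsWithStats(m); 
for i in range(1,n):
    if s[i,4]>20: print("bluecap",ce[i],plane(c,[ce[i]],36))
# scanner by depth
v,u=np.mgrid[170:310,300:390]; uv=np.c_[u.ravel(),v.ravel()]; dd=d[170:310,300:390].ravel()
W=withdepth(c,uv,dd); k=dd>0; W=W[k]; uv=uv[k]
b=(W[:,2]>22)&(W[:,2]<36); print("base z",np.median(W[b,2]),rect(plane(c,uv[b],30)))
b=(W[:,2]>80)&(W[:,2]<100); print("hood z",np.median(W[b,2]),rect(plane(c,uv[b],88)))
m=roi((S<60)&(V>130),325,225,362,292);P=pts(m);q=plane(c,P,40);print("rods",len(P),rect(q))
L=q[q[:,1]>np.median(q[:,1])]
for g in (q[q[:,1]>q[:,1].mean()],q[q[:,1]<q[:,1].mean()]):
    f=np.polyfit(g[:,0],g[:,1],1); print("rod y=",f, "at450",np.polyval(f,450),g[:,0].min(),g[:,0].max())
E
python3 m.py
```

```text
cap 86 [667.30680844 232.27990231  36.        ] ([[650.9000244140625, 224.0], [678.4000244140625, 219.3000030517578], [682.2000122070312, 241.5], [654.7000122070312, 246.1999969482422]], array([666.6, 232.8]), array([22.5, 28. ]), 80.28)
body 230 [659.40191693 174.55111957  36.        ] ([[623.5, 108.30000305175781], [652.4000244140625, 99.5], [687.2999877929688, 214.8000030517578], [658.4000244140625, 223.60000610351562]], array([655.4, 161.6]), array([120.5,  30.1]), 73.17)
tray ([[435.8999938964844, 145.39999389648438], [692.0999755859375, 104.9000015258789], [714.2000122070312, 245.0], [458.1000061035156, 285.5]], array([575.1, 195.2]), array([141.8, 259.3]), 81.02)
bluecap [173.92134831 229.64044944] [[584.3680585  245.90023516  36.        ]]
bluecap [168.14583333 262.17708333] [[500.56276911 258.70075611  36.        ]]
base z 31.36556975820372 ([[418.8999938964844, -251.6999969482422], [687.0, -258.5], [690.2999877929688, -126.30000305175781], [422.20001220703125, -119.5]], array([ 554.6, -189. ]), array([132.2, 268.2]), 88.55)
hood z 87.71150614490267 ([[601.0999755859375, -243.8000030517578], [684.7999877929688, -244.60000610351562], [685.7999877929688, -137.6999969482422], [602.2000122070312, -136.8000030517578]], array([ 643.5, -190.7]), array([106.9,  83.7]), 89.43)
rods 57 ([[431.0, -197.8000030517578], [589.4000244140625, -200.89999389648438], [589.7999877929688, -179.5], [431.3999938964844, -176.39999389648438]], array([ 510.4, -188.7]), array([ 21.4, 158.5]), 88.9)
rod y= [-1.50753760e-02 -1.70826825e+02] at450 -177.61074436966646 431.39926300933695 589.657768414045
rod y= [-1.69729217e-02 -1.89980644e+02] at450 -197.6184585881228 431.0336460529449 589.4331311531706
```

View pics/crop0.png

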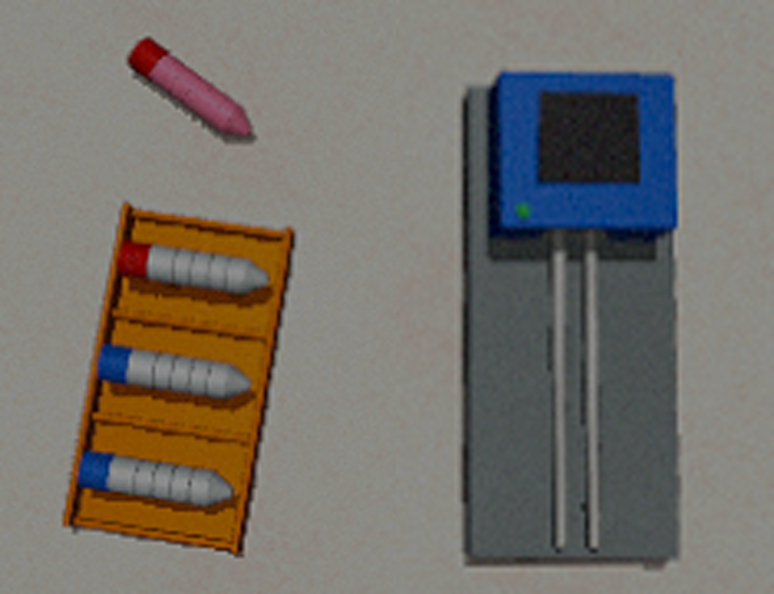

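The crop confirms it: the tube in the tray's far pocket has a red cap and pale body, and the loose one outside is pink. I'll turn the tool first: it needs a yaw of 1.41, so a spin of about -1.01.

Request:
move_arm(
  moves=[
    {"spin": -0.145},
    {"spin": -0.145},
    {"spin": -0.145},
    {"spin": -0.145},
    {"spin": -0.145},
    {"spin": -0.145},
    {"spin": -0.14},
  ],
  jaw=0,
)

```text
invalid input
```

```bash
cat > to.py <<'E'
import sys; from rig import r; import numpy as np
from scipy.spatial.transform import Rotation as R
s=r.state(); M=R.from_rotvec(s['tcp_rot']).as_matrix()
t=np.array([float(x) for x in sys.argv[1:4]])
yaw=np.arctan2(M[1,0],M[0,0]); d=M.T@(t-s['ee_pos'])
sp=(yaw-float(sys.argv[4])+np.pi)%(2*np.pi)-np.pi
print("t",s['clock'],"p",s['ee_pos'].round(1),"yaw",yaw.round(3),"w",s['gripper_width'],"F",np.round(s['contact_force'],1),"J",np.round(s['joint_positions'],2))
print("tool delta mm",d.round(1),"dist",np.linalg.norm(d).round(1),"spin",round(sp,3))
E
python3 to.py 657.3 177.2 160 1.414
```

```text
t 0.1 p [ 223.8 -529.2  237.9] yaw 0.4 w 88.20928038739015 F [ 0.3 -0.2  0.6] J [-1.38  0.18  1.61 -0.    1.35 -0.21]
tool delta mm [ 674.3 -481.8   78.8] dist 832.5 spin -1.014
```

Rows need dp as well as spin.

Request:
move_arm(
  moves=[
    {"dp": [0, 0, 0], "spin": -0.145},
    {"dp": [0, 0, 0], "spin": -0.145},
    {"dp": [0, 0, 0], "spin": -0.145},
    {"dp": [0, 0, 0], "spin": -0.145},
    {"dp": [0, 0, 0], "spin": -0.145},
    {"dp": [0, 0, 0], "spin": -0.145},
    {"dp": [0, 0, 0], "spin": -0.145},
  ],
  jaw=0,
)

```text
clock: 0.8
ee_pos: [223.8, -529.3, 238.1]
tcp_rot: [-2.381, -2.048, -0.001]
contact_force: [0.6, 0.1, -0.3]
gripper_width: 44.1
gripper_force: 0.0
```

```bash
python3 to.py 657.3 177.2 160 1.414
```

```text
t 0.8 p [ 223.8 -529.3  238.1] yaw 1.421 w 44.11011379822102 F [ 0.6  0.1 -0.3] J [-1.38  0.18  1.61  0.    1.35 -1.23]
tool delta mm [763.3 323.1  78.8] dist 832.6 spin 0.007
```

Request:
move_arm(
  moves=[
    {"dp": [0.035, 0.015, 0], "spin": 0},
    {"dp": [0.035, 0.015, 0], "spin": 0},
    {"dp": [0.035, 0.015, 0], "spin": 0},
    {"dp": [0.035, 0.015, 0], "spin": 0},
    {"dp": [0.035, 0.015, 0], "spin": 0},
    {"dp": [0.035, 0.015, 0], "spin": 0},
    {"dp": [0.035, 0.015, 0], "spin": 0},
    {"dp": [0.035, 0.015, 0], "spin": 0},
  ],
)

```text
clock: 1.6
ee_pos: [386.3, -270.1, 238.5]
tcp_rot: [-2.388, -2.041, -0.0]
contact_force: [1.0, 0.1, 0.9]
gripper_width: 44.0
gripper_force: 0.0
```

Request:
move_arm(
  moves=[
    {"dp": [0.035, 0.015, 0], "spin": 0},
    {"dp": [0.035, 0.015, 0], "spin": 0},
    {"dp": [0.035, 0.015, 0], "spin": 0},
    {"dp": [0.035, 0.015, 0], "spin": 0},
    {"dp": [0.035, 0.015, 0], "spin": 0},
    {"dp": [0.035, 0.015, 0], "spin": 0},
    {"dp": [0.035, 0.015, 0], "spin": 0},
    {"dp": [0.035, 0.015, 0], "spin": 0},
  ],
)

```text
clock: 2.4
ee_pos: [548.3, -12.1, 238.4]
tcp_rot: [-2.387, -2.041, 0.001]
contact_force: [0.2, -0.8, 0.1]
gripper_width: 44.2
gripper_force: 0.0
```

```bash
python3 to.py 657.3 177.2 160 1.414
```

```text
t 2.4 p [548.3 -12.1 238.4] yaw 1.415 w 44.17440018918286 F [ 0.2 -0.8  0.1] J [-0.24  0.12  1.67 -0.    1.35 -0.08]
tool delta mm [204.   78.3  78.3] dist 232.1 spin 0.001
```

Request:
move_arm(
  moves=[
    {"dp": [0.034, 0.013, 0.01], "spin": 0},
    {"dp": [0.034, 0.013, 0.01], "spin": 0},
    {"dp": [0.034, 0.013, 0.01], "spin": 0},
    {"dp": [0.034, 0.013, 0.01], "spin": 0},
    {"dp": [0.034, 0.013, 0.02], "spin": 0},
    {"dp": [0.034, 0.013, 0.02], "spin": 0},
    {"dp": [0, 0, 0], "spin": 0},
  ],
)

```text
clock: 3.1
ee_pos: [655.1, 179.2, 153.4]
tcp_rot: [-2.381, -2.043, 0.008]
contact_force: [-0.4, -1.2, -0.7]
gripper_width: 43.9
gripper_force: 0.0
```

```bash
python3 to.py 657.3 177.2 24 1.414; python3 - <<'E'
from h import *
a,_=camera("scene")
cv2.imwrite("pics/s1.png",cv2.resize(a[140:300,280:440],None,fx=3.7,fy=3.7,interpolation=cv2.INTER_CUBIC))
E
```

```text
t 3.1 p [655.1 179.2 153.4] yaw 1.418 w 43.877822066509765 F [-0.4 -1.2 -0.7] J [0.09 0.49 1.39 0.   1.27 0.24]
tool delta mm [ -1.5   3.4 129.4] dist 129.5 spin 0.004
```

View pics/s1.png

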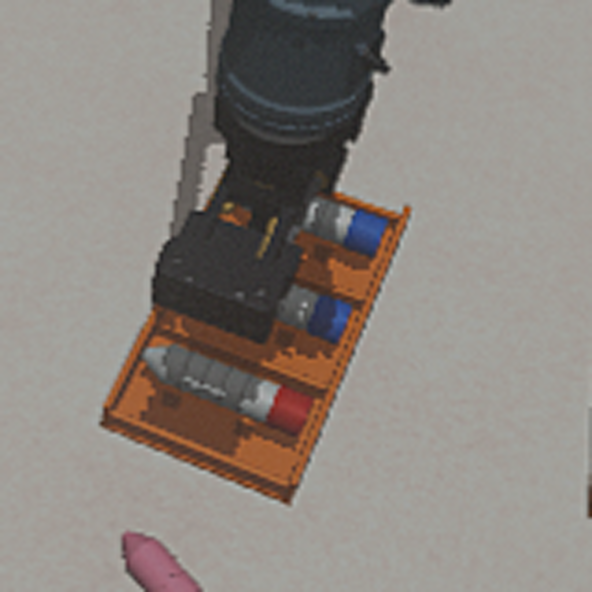

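The crop shows the gripper above the tray. The red tube lies in its pocket with its tip at scene pixel (319,235) and its cap end at (364,251). I'll cross-check its position from this second view.

```bash
python3 - <<'E'
from h import *
c=calibration("scene"); print(plane(c,[(319.2,235.4),(363.8,250.8)],36).round(1))
p=cv2.imread("pics/scene0.png");H,S,V=cv2.split(cv2.cvtColor(p,cv2.COLOR_BGR2HSV))
m=np.zeros(H.shape,bool);m[235:262,340:375]=1
v,u=np.nonzero(m&((H<6)|(H>172))&(S>150)); print(len(u),plane(c,[(u.mean(),v.mean())],40))
E
```

```text
[[651.7 125.   36. ]
 [663.9 242.1  36. ]]
78 [[665.93130033 227.75087909  40.        ]]
```

The two views agree to within 2 mm, so I'll descend.

Request:
move_arm(
  moves=[
    {"dp": [-0.001, 0.002, 0.02], "spin": 0},
    {"dp": [0, 0.001, 0.025], "spin": 0},
    {"dp": [0, 0, 0.025], "spin": 0},
    {"dp": [0, 0, 0.025], "spin": 0},
    {"dp": [0, 0, 0.012], "spin": 0},
    {"dp": [0, 0, 0], "spin": 0},
    {"dp": [0, 0, 0], "spin": 0},
  ],
)

```text
clock: 3.85
ee_pos: [660.2, 173.8, 53.1]
tcp_rot: [2.388, 2.04, 0.002]
contact_force: [0.2, -0.1, 0.3]
gripper_width: 44.2
gripper_force: 0.0
```

```bash
python3 to.py 657.3 177.2 24 1.414
```

```text
t 3.85 p [660.2 173.8  53.1] yaw 1.414 w 44.16631726044506 F [ 0.2 -0.1  0.3] J [ 0.08  0.61  1.43 -0.    1.1   0.24]
tool delta mm [ 2.9 -3.4 29.1] dist 29.4 spin 0.0
```

Request:
move_arm(
  moves=[
    {"dp": [0.003, -0.0035, 0], "spin": 0},
    {"dp": [0, 0, 0.01], "spin": 0},
    {"dp": [0, 0, 0.01], "spin": 0},
    {"dp": [0, 0, 0.009], "spin": 0},
    {"dp": [0, 0, 0], "spin": 0},
    {"dp": [0, 0, 0], "spin": 0},
  ],
)

```text
clock: 4.45
ee_pos: [656.0, 177.6, 21.9]
tcp_rot: [-2.387, -2.041, 0.002]
contact_force: [0.5, 0.4, -0.4]
gripper_width: 44.2
gripper_force: 0.0
```

```bash
python3 to.py 657.3 177.2 24 1.414
```

```text
t 4.45 p [656.  177.6  21.9] yaw 1.415 w 44.23635334749167 F [ 0.5  0.4 -0.4] J [ 0.09  0.65  1.44 -0.    1.05  0.25]
tool delta mm [-0.2  1.3 -2.1] dist 2.5 spin 0.001
```

Close the jaw (raised 2 mm), then lift.

Request:
move_arm(
  moves=[
    {"dp": [0, 0.001, -0.002], "spin": 0},
    {"dp": [0, 0, 0], "spin": 0},
  ],
)

```text
clock: 4.65
ee_pos: [658.3, 177.6, 25.6]
tcp_rot: [2.387, 2.041, 0.002]
contact_force: [-0.1, -1.0, 0.5]
gripper_width: 44.2
gripper_force: 0.0
```

Request:
move_arm(
  moves=[
    {"dp": [0, 0, 0], "spin": 0},
    {"dp": [0, 0, 0], "spin": 0},
    {"dp": [0, 0, 0], "spin": 0},
    {"dp": [0, 0, 0], "spin": 0},
    {"dp": [0, 0, 0], "spin": 0},
  ],
  jaw=1,
)

```text
clock: 5.15
ee_pos: [658.9, 177.4, 25.7]
tcp_rot: [2.387, 2.04, 0.004]
contact_force: [5.0, -1.2, 3.0]
gripper_width: 27.5
gripper_force: 30.0
```

Request:
move_arm(
  moves=[
    {"dp": [0, 0, -0.01], "spin": 0},
    {"dp": [0, 0, -0.02], "spin": 0},
    {"dp": [0, 0, -0.025], "spin": 0},
    {"dp": [0, 0, -0.03], "spin": 0},
    {"dp": [0, 0, -0.03], "spin": 0},
    {"dp": [0, 0, -0.03], "spin": 0},
    {"dp": [0, 0, 0], "spin": 0},
  ],
)

```text
clock: 5.85
ee_pos: [659.2, 178.2, 174.9]
tcp_rot: [2.385, 2.04, 0.008]
contact_force: [-0.3, 0.6, -0.3]
gripper_width: 27.0
gripper_force: 30.0
```

Gripped (27 mm) and lifted. Turn by about -1.71.

Request:
move_arm(
  moves=[
    {"dp": [0, 0, 0], "spin": -0.143},
    {"dp": [0, 0, 0], "spin": -0.143},
    {"dp": [0, 0, 0], "spin": -0.143},
    {"dp": [0, 0, 0], "spin": -0.143},
    {"dp": [0, 0, 0], "spin": -0.143},
    {"dp": [0, 0, 0], "spin": -0.143},
  ],
)

```text
clock: 6.45
ee_pos: [655.7, 177.6, 167.5]
tcp_rot: [-1.312, -2.85, 0.003]
contact_force: [-0.2, 0.2, 0.1]
gripper_width: 27.4
gripper_force: 30.0
```

Request:
move_arm(
  moves=[
    {"dp": [0, 0, 0], "spin": -0.143},
    {"dp": [0, 0, 0], "spin": -0.143},
    {"dp": [0, 0, 0], "spin": -0.143},
    {"dp": [0, 0, 0], "spin": -0.143},
    {"dp": [0, 0, 0], "spin": -0.143},
    {"dp": [0, 0, 0], "spin": -0.143},
    {"dp": [0, 0, 0], "spin": 0},
  ],
)

```text
clock: 7.15
ee_pos: [655.9, 177.6, 167.7]
tcp_rot: [-0.015, -3.138, 0.0]
contact_force: [-0.8, 0.1, -0.3]
gripper_width: 27.0
gripper_force: 30.0
```

```bash
python3 to.py 528.6 -188.5 120 3.124
```

```text
t 7.15 p [655.9 177.6 167.7] yaw 3.132 w 27.0456962236744 F [-0.8  0.1 -0.3] J [ 0.09  0.47  1.38  0.    1.29 -1.47]
tool delta mm [ 123.7 -367.3   48.3] dist 390.5 spin 0.008
```

Request:
move_arm(
  moves=[
    {"dp": [0.01, -0.03, 0], "spin": 0.008},
    {"dp": [0.01, -0.03, 0], "spin": 0},
    {"dp": [0.01, -0.03, 0], "spin": 0},
    {"dp": [0.01, -0.03, 0], "spin": 0},
    {"dp": [0.01, -0.03, 0], "spin": 0},
    {"dp": [0.01, -0.03, 0], "spin": 0},
  ],
)

```text
clock: 7.75
ee_pos: [592.8, -2.1, 168.6]
tcp_rot: [-0.036, -3.139, -0.001]
contact_force: [1.0, 0.4, -0.3]
gripper_width: 27.4
gripper_force: 30.0
```

Request:
move_arm(
  moves=[
    {"dp": [0.01, -0.03, 0], "spin": 0},
    {"dp": [0.01, -0.03, 0], "spin": 0},
    {"dp": [0.01, -0.03, 0], "spin": 0},
    {"dp": [0.01, -0.03, 0], "spin": 0},
    {"dp": [0.01, -0.03, 0], "spin": 0},
    {"dp": [0.01, -0.03, 0], "spin": 0},
    {"dp": [0, 0, 0], "spin": 0},
    {"dp": [0, 0, 0], "spin": 0},
  ],
)

```text
clock: 8.55
ee_pos: [530.2, -180.1, 168.9]
tcp_rot: [-0.037, -3.14, -0.002]
contact_force: [0.5, 0.7, -1.1]
gripper_width: 27.0
gripper_force: 30.0
```

```bash
python3 to.py 528.6 -188.5 80 3.124; python3 - <<'E'
from h import *
a,_=camera("scene");b,_=camera("top")
a=cv2.resize(a[120:260,150:290],(560,560),interpolation=cv2.INTER_CUBIC)
cv2.imwrite("pics/s2.png",a); cv2.imwrite("pics/t2full.png",b)
E
```

```text
t 8.55 p [ 530.2 -180.1  168.9] yaw 3.118 w 26.982663063336968 F [ 0.5  0.7 -1.1] J [-0.54  0.22  1.71  0.    1.21 -2.09]
tool delta mm [ 1.3 -8.5 88.9] dist 89.3 spin -0.006
```

View pics/s2.png

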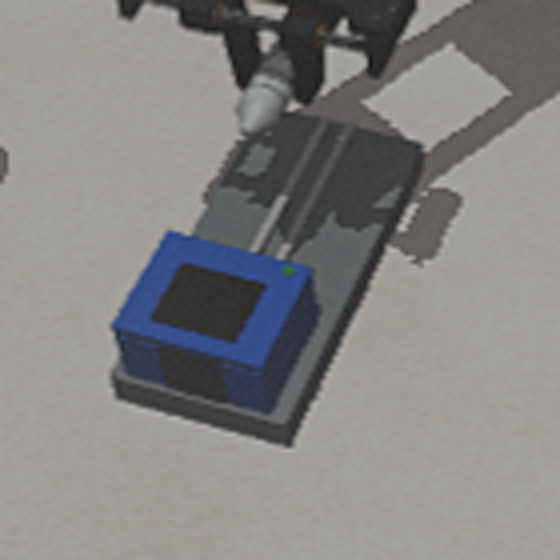

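The tube is held with its cone tip at crop (245,130), pointing at the hood and lined up with the rods. Next I'll descend.

Request:
move_arm(
  moves=[
    {"dp": [0.001, -0.008, 0.02], "spin": 0},
    {"dp": [0, 0, 0.025], "spin": 0},
    {"dp": [0, 0, 0.025], "spin": 0},
    {"dp": [0, 0, 0.025], "spin": 0},
    {"dp": [0, 0, 0], "spin": 0},
    {"dp": [0, 0, 0], "spin": 0},
  ],
)

```text
clock: 9.25
ee_pos: [529.9, -187.1, 74.7]
tcp_rot: [-0.028, -3.14, -0.001]
contact_force: [0.3, -0.4, -0.4]
gripper_width: 27.2
gripper_force: 30.0
```

```bash
python3 to.py 528.6 -188.5 44 3.124; python3 to.py 528.6 -188.5 44 3.124
```

```text
t 9.25 p [ 529.9 -187.1   74.7] yaw 3.124 w 27.208842800943465 F [ 0.3 -0.4 -0.4] J [-0.55  0.36  1.76  0.    1.03 -2.1 ]
tool delta mm [ 1.3 -1.4 30.7] dist 30.8 spin -0.0
t 9.25 p [ 529.9 -187.1   74.7] yaw 3.124 w 27.208842800943465 F [ 0.3 -0.4 -0.4] J [-0.55  0.36  1.76  0.    1.03 -2.1 ]
tool delta mm [ 1.3 -1.4 30.7] dist 30.8 spin -0.0
```

Request:
move_arm(
  moves=[
    {"dp": [0.001, -0.001, 0.01], "spin": 0},
    {"dp": [0, 0, 0.01], "spin": 0},
    {"dp": [0, 0, 0.005], "spin": 0},
    {"dp": [0, 0, 0.003], "spin": 0},
    {"dp": [0, 0, 0], "spin": 0},
    {"dp": [0, 0, 0], "spin": 0},
  ],
)

```text
clock: 9.85
ee_pos: [528.9, -189.3, 46.8]
tcp_rot: [0.03, 3.141, -0.0]
contact_force: [0.5, 0.6, -1.2]
gripper_width: 27.3
gripper_force: 30.0
```

```bash
python3 to.py 528.6 -188.5 44 3.124;python3 - <<'E'
from h import *
a,_=camera("scene");b,_=camera("top")
a=cv2.resize(a[120:260,150:290],(400,400),interpolation=cv2.INTER_CUBIC)
b=cv2.resize(b[170:310,290:430],(400,400),interpolation=cv2.INTER_CUBIC)
cv2.imwrite("pics/s3.png",np.hstack([a,b]))
E
```

```text
t 9.85 p [ 528.9 -189.3   46.8] yaw 3.123 w 27.31975043766894 F [ 0.5  0.6 -1.2] J [-0.55  0.4   1.76  0.    0.98 -2.11]
tool delta mm [0.3 0.8 2.8] dist 3.0 spin -0.001
```

View pics/s3.png

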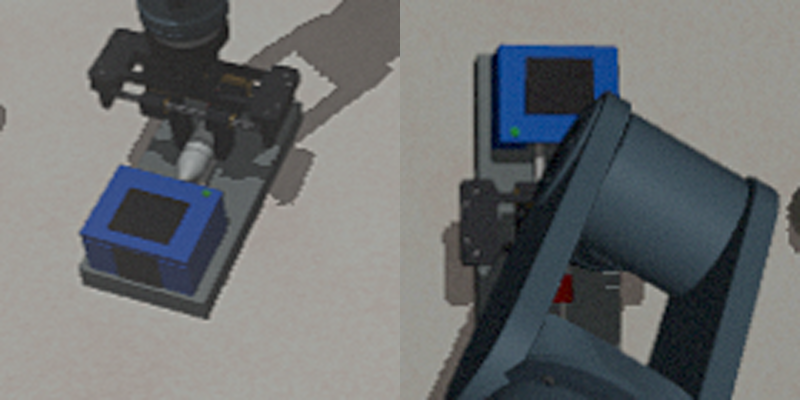

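The tube is just above the rods with its tip at (190,178) in the left crop, short of the hood. I'll lower it gently until it touches.

Request:
move_arm(
  moves=[
    {"dp": [0, 0, 0.0015], "spin": 0},
    {"dp": [0, 0, 0.001], "spin": 0},
    {"dp": [0, 0, 0], "spin": 0},
    {"dp": [0, 0, 0], "spin": 0},
  ],
)

```text
clock: 10.35
ee_pos: [528.8, -189.1, 44.2]
tcp_rot: [-0.03, -3.141, -0.0]
contact_force: [-0.5, 0.9, -0.4]
gripper_width: 27.0
gripper_force: 30.0
```

Request:
move_arm(
  moves=[
    {"dp": [0, 0, 0.001], "spin": 0},
    {"dp": [0, 0, 0], "spin": 0},
    {"dp": [0, 0, 0], "spin": 0},
  ],
)

```text
clock: 10.65
ee_pos: [529.0, -189.3, 43.4]
tcp_rot: [0.029, 3.141, -0.0]
contact_force: [-0.1, -0.4, 1.4]
gripper_width: 27.5
gripper_force: 30.0
```

Request:
move_arm(
  moves=[
    {"dp": [0, 0, 0.001], "spin": 0},
    {"dp": [0, 0, 0], "spin": 0},
    {"dp": [0, 0, 0], "spin": 0},
  ],
)

```text
clock: 10.95
ee_pos: [529.2, -189.7, 42.9]
tcp_rot: [0.029, 3.141, -0.002]
contact_force: [-1.1, -0.9, 5.3]
gripper_width: 27.5
gripper_force: 30.0
```

It touched down, with 5 N upward. I'll release, then retreat up and back.

Request:
move_arm(
  moves=[
    {"dp": [0, 0, 0], "spin": 0},
    {"dp": [0, 0, 0], "spin": 0},
    {"dp": [0, 0, 0], "spin": 0},
    {"dp": [0, 0, 0], "spin": 0},
  ],
  jaw=0,
)

```text
clock: 11.35
ee_pos: [528.6, -189.0, 42.0]
tcp_rot: [-0.029, -3.141, -0.0]
contact_force: [-0.3, -1.0, 0.9]
gripper_width: 43.9
gripper_force: 0.0
```

Request:
move_arm(
  moves=[
    {"dp": [0, 0, -0.01], "spin": 0},
    {"dp": [0, 0, -0.02], "spin": 0},
    {"dp": [0, 0, -0.025], "spin": 0},
    {"dp": [0, 0, -0.025], "spin": 0},
    {"dp": [0.02, 0, 0], "spin": 0},
    {"dp": [0.03, 0, 0], "spin": 0},
    {"dp": [0.03, 0, 0], "spin": 0},
    {"dp": [0.03, 0, 0], "spin": 0},
  ],
)

```text
clock: 12.15
ee_pos: [417.9, -187.0, 122.9]
tcp_rot: [0.029, 3.141, -0.001]
contact_force: [0.7, -1.6, 0.1]
gripper_width: 44.1
gripper_force: 0.0
```

```bash
python3 to.py 410 -186.5 47 3.124; python3 - <<'E'
from h import *
a,_=camera("scene");b,_=camera("top"); cv2.imwrite("pics/s4f.png",a);cv2.imwrite("pics/t4f.png",b)
a=cv2.resize(a[120:260,150:290],(400,400),interpolation=cv2.INTER_CUBIC)
b=cv2.resize(b[170:310,290:430],(400,400),interpolation=cv2.INTER_CUBIC)
cv2.imwrite("pics/s4.png",np.hstack([a,b]))
E
```

```text
t 12.15 p [ 417.9 -187.   122.9] yaw 3.123 w 44.06459559864139 F [ 0.7 -1.6  0.1] J [-0.68  0.06  1.99 -0.    1.08 -2.23]
tool delta mm [ 8.   0.4 75.9] dist 76.3 spin -0.001
```

View pics/s4.png

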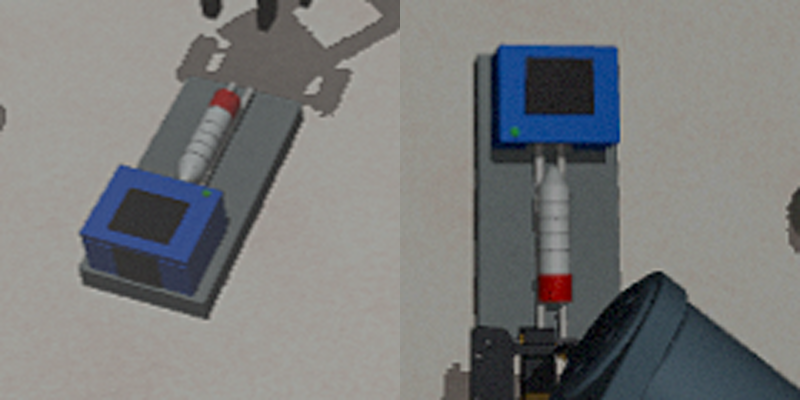

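The tube lies on the rods in line: tip at (553,170) and cap end at (555,303) in the right crop, about 90 mm short of the stop. I'll close the jaw and go down behind the cap.

Request:
move_arm(
  moves=[
    {"dp": [0.004, 0, 0], "spin": 0},
    {"dp": [0.004, 0, 0], "spin": 0},
    {"dp": [0, 0, 0.02], "spin": 0},
    {"dp": [0, 0, 0.025], "spin": 0},
    {"dp": [0, 0, 0.02], "spin": 0},
    {"dp": [0, 0, 0.005], "spin": 0},
    {"dp": [0, 0, 0], "spin": 0},
    {"dp": [0, 0, 0], "spin": 0},
  ],
  jaw=1,
)

```text
clock: 13.05
ee_pos: [411.6, -187.4, 53.0]
tcp_rot: [0.029, 3.141, -0.001]
contact_force: [0.1, -0.0, 0.0]
gripper_width: 0.7
gripper_force: 0.0
```

```bash
python3 to.py 545.6 -189 49 3.124
```

```text
t 13.05 p [ 411.6 -187.4   53. ] yaw 3.123 w 0.652346944444426 F [ 0.1 -0.   0. ] J [-0.69  0.18  2.04  0.    0.92 -2.24]
tool delta mm [-134.     0.9    4.1] dist 134.1 spin -0.001
```

Request:
move_arm(
  moves=[
    {"dp": [-0.01, 0, 0.003], "spin": 0},
    {"dp": [-0.015, 0, 0], "spin": 0},
    {"dp": [-0.01, 0, 0], "spin": 0},
    {"dp": [-0.006, 0, 0], "spin": 0},
    {"dp": [-0.006, 0, 0], "spin": 0},
    {"dp": [-0.006, 0, 0], "spin": 0},
    {"dp": [-0.006, 0, 0], "spin": 0},
    {"dp": [-0.006, 0, 0], "spin": 0},
  ],
)

```text
clock: 13.85
ee_pos: [476.1, -188.2, 49.2]
tcp_rot: [-0.03, -3.141, -0.0]
contact_force: [0.4, 0.3, -0.6]
gripper_width: 0.4
gripper_force: 0.2
```

Request:
move_arm(
  moves=[
    {"dp": [-0.006, 0, 0], "spin": 0},
    {"dp": [-0.006, 0, 0], "spin": 0},
    {"dp": [-0.006, 0, 0], "spin": 0},
    {"dp": [-0.006, 0, 0], "spin": 0},
    {"dp": [-0.006, 0, 0], "spin": 0},
    {"dp": [-0.006, 0, 0], "spin": 0},
    {"dp": [-0.006, 0, 0], "spin": 0},
  ],
)

```text
clock: 14.55
ee_pos: [518.3, -189.0, 49.2]
tcp_rot: [-0.03, -3.141, -0.0]
contact_force: [-1.4, -0.2, -0.4]
gripper_width: 0.3
gripper_force: 0.2
```

```bash
python3 to.py 545.6 -189 49 3.124; python3 - <<'E'
from h import *
a,_=camera("scene")
a=cv2.resize(a[120:260,150:290],(500,500),interpolation=cv2.INTER_CUBIC)
cv2.imwrite("pics/s5.png",a)
E
```

```text
t 14.55 p [ 518.3 -189.    49.2] yaw 3.123 w 0.30046982068993455 F [-1.4 -0.2 -0.4] J [-0.56  0.38  1.79  0.    0.97 -2.12]
tool delta mm [-27.3   0.5   0.2] dist 27.3 spin -0.001
```

View pics/s5.png

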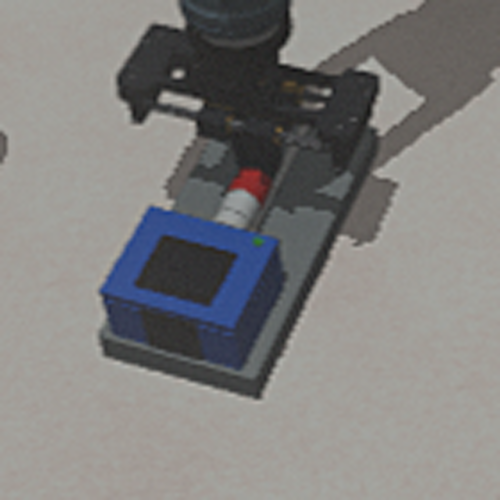

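The tube is entering the hood straight, with its red cap at crop (250,183) against the fingers. I'll push the remaining 27 mm slowly until the force rises.

Request:
move_arm(
  moves=[
    {"dp": [-0.005, 0, 0], "spin": 0},
    {"dp": [-0.005, 0, 0], "spin": 0},
    {"dp": [-0.005, 0, 0], "spin": 0},
    {"dp": [-0.004, 0, 0], "spin": 0},
    {"dp": [-0.003, 0, 0], "spin": 0},
    {"dp": [0, 0, 0], "spin": 0},
  ],
)

```text
clock: 15.2
ee_pos: [540.2, -189.4, 49.2]
tcp_rot: [0.029, 3.141, -0.0]
contact_force: [-0.1, 0.7, -0.4]
gripper_width: 0.6
gripper_force: 0.0
```

Request:
move_arm(
  moves=[
    {"dp": [-0.001, 0, 0], "spin": 0},
    {"dp": [-0.001, 0, 0], "spin": 0},
    {"dp": [-0.001, 0, 0], "spin": 0},
    {"dp": [0, 0, 0], "spin": 0},
  ],
)

```text
clock: 15.6
ee_pos: [542.8, -189.4, 49.2]
tcp_rot: [0.03, 3.141, 0.0]
contact_force: [-0.9, -0.5, 0.3]
gripper_width: 0.7
gripper_force: 0.0
```

Request:
move_arm(
  moves=[
    {"dp": [-0.001, 0, 0], "spin": 0},
    {"dp": [-0.001, 0, 0], "spin": 0},
    {"dp": [0, 0, 0], "spin": 0},
  ],
)

```text
clock: 15.9
ee_pos: [545.0, -189.5, 49.3]
tcp_rot: [0.03, 3.141, -0.0]
contact_force: [-0.1, -0.0, -0.1]
gripper_width: 0.5
gripper_force: 0.0
```

Request:
move_arm(
  moves=[
    {"dp": [-0.001, 0, 0], "spin": 0},
    {"dp": [0, 0, 0], "spin": 0},
  ],
)

```text
clock: 16.1
ee_pos: [545.9, -189.5, 49.3]
tcp_rot: [0.029, 3.141, -0.0]
contact_force: [-0.3, -0.0, -0.4]
gripper_width: 1.0
gripper_force: 0.0
```

Request:
move_arm(
  moves=[
    {"dp": [-0.001, 0, 0], "spin": 0},
    {"dp": [0, 0, 0], "spin": 0},
  ],
)

```text
clock: 16.3
ee_pos: [546.4, -189.5, 49.1]
tcp_rot: [-0.029, -3.14, -0.0]
contact_force: [-2.1, -0.5, 1.7]
gripper_width: 0.5
gripper_force: 1.1
```

Request:
move_arm(
  moves=[
    {"dp": [-0.001, 0, 0], "spin": 0},
    {"dp": [0, 0, 0], "spin": 0},
  ],
)

```text
clock: 16.5
ee_pos: [546.6, -189.5, 49.0]
tcp_rot: [-0.029, -3.139, -0.001]
contact_force: [-7.3, -1.0, 3.7]
gripper_width: 0.7
gripper_force: 3.2
```

Request:
move_arm(
  moves=[
    {"dp": [-0.001, 0, 0], "spin": 0},
    {"dp": [0, 0, 0], "spin": 0},
  ],
)

```text
clock: 16.7
ee_pos: [546.6, -189.5, 48.9]
tcp_rot: [-0.029, -3.136, -0.001]
contact_force: [-10.3, -0.6, 6.5]
gripper_width: 0.3
gripper_force: 5.3
```

The tube is home: the advance has stopped and the force is up to 10 N. I'll back off straight along the rods, then go up.

Request:
move_arm(
  moves=[
    {"dp": [0.004, 0, 0], "spin": 0},
    {"dp": [0.01, 0, 0], "spin": 0},
    {"dp": [0.02, 0, 0], "spin": 0},
    {"dp": [0.02, 0, 0], "spin": 0},
    {"dp": [0, 0, -0.03], "spin": 0},
    {"dp": [0.02, 0, -0.04], "spin": 0},
    {"dp": [0.04, 0, -0.04], "spin": 0},
    {"dp": [0, 0, 0], "spin": 0},
  ],
)

```text
clock: 17.5
ee_pos: [439.5, -188.8, 159.7]
tcp_rot: [0.03, 3.134, -0.009]
contact_force: [1.2, -0.0, -0.4]
gripper_width: 0.3
gripper_force: 0.0
```

```bash
python3 to.py 420 -187 150 3.124; python3 - <<'E'
from h import *
b,_=camera("top");c=calibration("top")
H,S,V=cv2.split(cv2.cvtColor(b,cv2.COLOR_BGR2HSV))
m=np.zeros(H.shape,bool);m[200:280,325:365]=1
v,u=np.nonzero(m&((H<6)|(H>172))&(S>120)); P=plane(c,np.c_[u,v].astype(float),60); print("cap",len(u),P.mean(0),P.min(0),P.max(0))
a,_=camera("scene")
a=cv2.resize(a[110:270,110:410],(800,427),interpolation=cv2.INTER_CUBIC)
cv2.imwrite("pics/s6.png",a)
E
```

```text
t 17.5 p [ 439.5 -188.8  159.7] yaw 3.122 w 0.33974322743877233 F [ 1.2 -0.  -0.4] J [-0.65  0.05  1.93 -0.    1.16 -2.21]
tool delta mm [19.6  1.5  9.6] dist 21.9 spin -0.002
cap 111 [ 565.1585596  -190.23306392   60.        ] [ 453.94301612 -237.78720095   60.        ] [ 579.56646979 -175.10390191   60.        ]
```

View pics/s6.png

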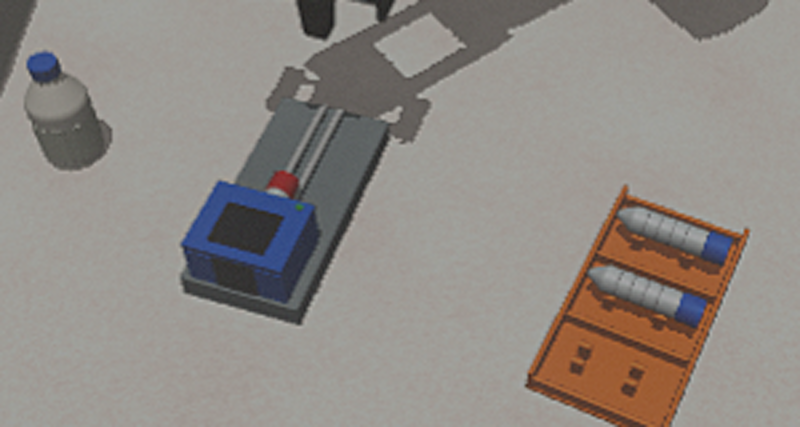

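The cap sits at (283,184), just outside the hood and on the rod line. Its centre measures x≈565 against about 566 expected for a tube fully home. Both blue-capped tubes are in their pockets and the bottle is standing.

```bash
python3 -c "
from rig import r
print(r.finish_job())"
```

```text
the job is handed in; nothing more can be done
None
```

The red-capped tube is lying on the rods, pushed home against the stop (10 N, no further advance), and the job was handed in at about 17.6 s; the blue-capped tubes and bottle look unmoved in the last picture, the rack was out of that frame but the arm never went near it, and no verdict came back.

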